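Close up four wax lozenges against a sliding fence with a straightedge

TASK

Pick up the straightedge by its blue rib and with it push the four wax lozenges together against the white face plate of the aluminium fence, so that they lie flat, square to the fence and side by side without gaps, and press the closed-up row against it with about 8 newtons for a second. The wax bruises above 15 newtons and the fence is only held by friction: go slowly, do not press harder or shift it, and do not touch the lozenges with the gripper or disturb the other things. Then draw the straightedge straight back, clear of the row by a few centimetres, and leave it standing upright on the table.

Things in the scene. Friction and masses are not known exactly. Their poses are not given: they have to be found in the camera images.
- straightedge: Straightedge tool, 0.2 kg, standing upright: a steel foot 18 mm (x) by 110 mm (y) by 16 mm high, with an upright blue grip rib on top, 10 mm thick (x), 70 mm long (y), from 15 to 57 mm high, centred. Origin: centre of the underside. z up, y along its length; the straight pushing faces are at x = +9 mm and x = -9 mm (both alike). Lies off the lozenges on the side away from the fence.
- gauge: Black base block (34 x 110 x 22 mm, brass thumbscrew on top), fixed to the table, through which the fence's two steel rods slide. Origin on the table at the foot of the fence bar's front when joint fence = 0. x is the pushing direction (level, from the lozenges toward the fence), y along the fence, z up. The block's centre is at x = +105 mm.
- fence (a joint): Travel of the fence (aluminium bar 130 mm long in y, 16 mm thick, top 20 mm above the table) along the gauge's +x, in m; 0 to 0.045, starts between 0 and 0.03. No spring: friction holds it where it stands and it slips back when pushed with more than about 20 N.
- fence_bar (a point): Foot of the fence bar's front, mid-length; axes as the gauge's (x into the fence, y along it). Before it, on brass jack screws, stands a rigid white face plate (130 mm long, 4 mm thick, top 19 mm above the table); the lozenges, on its -x side, go against it. Its front is 4 to 16 mm before this point (toward -x), differs each time and is not reported: find it by feel or by eye.
- lozenge_1: Cream wax lozenge, a loose stick 16 mm wide (x), about 94 mm long (y, one end pointed) and 14 mm high, about 20 g, lying on its flat side on the table roughly parallel to the fence. Origin: centre of the underside. Its long sides taper a little and the sticks lie alternately head to tail, so that each takes up only about 14 mm in a closed row and all four together about 56 to 59 mm, not exactly known beforehand.
- lozenge_2: Cream wax lozenge, a loose stick 16 mm wide (x), about 97 mm long (y, one end pointed) and 14 mm high, about 20 g, lying on its flat side on the table roughly parallel to the fence. Origin: centre of the underside. Its long sides taper a little and the sticks lie alternately head to tail, so that each takes up only about 14 mm in a closed row and all four together about 56 to 59 mm, not exactly known beforehand.
- lozenge_3: Cream wax lozenge, a loose stick 16 mm wide (x), about 95 mm long (y, one end pointed) and 14 mm high, about 20 g, lying on its flat side on the table roughly parallel to the fence. Origin: centre of the underside. Its long sides taper a little and the sticks lie alternately head to tail, so that each takes up only about 14 mm in a closed row and all four together about 56 to 59 mm, not exactly known beforehand.
- lozenge_4: Cream wax lozenge, a loose stick 16 mm wide (x), about 88 mm long (y, one end pointed) and 14 mm high, about 20 g, lying on its flat side on the table roughly parallel to the fence. Origin: centre of the underside. Its long sides taper a little and the sticks lie alternately head to tail, so that each takes up only about 14 mm in a closed row and all four together about 56 to 59 mm, not exactly known beforehand.
- tape_roll: Roll of tan tape lying flat, 104 mm wide, 25 mm high; bystander. Origin: centre of the underside.
- bottle_a: White bottle, 48 mm wide, 102 mm high, upright; bystander. Origin: centre of the underside.
- bottle_b: White bottle, 42 mm wide, 94 mm high, upright; bystander. Origin: centre of the underside.
- stopper_a: White stopper, 30 mm wide, 17 mm high; bystander. Origin: centre of the underside.
- stopper_b: White stopper, 30 mm wide, 17 mm high; bystander. Origin: centre of the underside.
Mind the look-alikes: they are no part of the job. There is more than one size of the straightedge; the job needs the larger.

How it is judged:
By the outcome, as a careful person would: the job done as asked, in the order asked, and still so for the second after the job is handed in, with the robot touching nothing.
It also fails if it takes over 58 s, if anything falls off the work surface, if the arm or the gripper's body presses on something with over 40 N, if the wrist force passes 120 N, or if a joint passes its speed limit or range.

ROBOT

A 7-joint arm with a two-finger parallel gripper is mounted at the origin on a cart in front of the work surface, level with it; the furniture and walls round the work are solid. World frame = base frame: x ahead of the robot, y to its left, z up, the work surface at z = 0. Lengths are in mm, angles in rad, forces in N, time in s.
With the tool pointing down it reaches from about 400 to 925 mm from the base axis. Payload 5.6 kg.
Tool frame: the origin (TCP) lies at the very end of the fingers, on their centre line; the grasp point (between the pads) lies 19 mm behind it (hold_point_z is the distance from the TCP to the grasp point, in mm); z points along the fingers, y is the line along which they close (so a half turn about z gives the same grasp; the last joint's range is limited). The gripper opens to 85 mm and grips with 20 to 120 N. Pads are 22 mm wide; open, the fingers measure 114 mm over their backs; the gripper's body (76 mm by 85 mm) begins 54 mm behind the grasp point. The pads swing forward as they close: fully open they stand 13 mm farther back than shut.
Start: joints at [-1.265, 0.468, -0.012, 1.603, 0.006, 1.071, -0.056], TCP at [222.191, 610.851, 231.29] pointing down, gripper open.
Joint ranges: [-2.53, 2.53], [-0.31, 2.02], [-1.57, 1.55], [0.28, 2.44], [-1.29, 4.43], [0.15, 1.84], [-2.92, 2.92]. Speed limits (rad/s): [2.57, 2.57, 3.14, 3.14, 3.14, 3.14, 3.14].

INTERFACE

Orientations are given as a 3x3 rotation matrix whose columns are the frame's x, y, z axes.
In Python, from workcell import observe, capture, camera_model, close_job, recognise, outline_of, hold_point_z gives the robot as it stands.
- The arm moves only by the tool drive_tool, never from a script. Its argument "steps" is a list of rows, each a list of 7 numbers: the closure, from -1 (fully open) to 1 (shut), then the shift along the tool's x, y, z in cm, then the turn, a rotation vector about the tool's x, y, z in rad. A call has 1 to 12 rows; each row shifts and turns the commanded pose from where the row before left it, along the tool's axes as they then stand; what a row does not reach is not made up. A row lasts 1/8 s, in which the tool goes at most 62.5 mm and 10.7 degrees, less where a joint would pass 70% of its speed; a pose out of reach is approached as far as the arm can. A call is refused whole if a number of a shift passes 6.25 or a number of a turn 0.188, either way. A call with a gripper value outside its range is refused whole. The fingers move at their own pace and stop on an object; the grip force is fixed at half the most. Time passes only in rows, so rows that do not move let the fingers close. It gives the time, the measured TCP pose, the force, the opening and the grip force at its end, in the units of the state.
- observe(): the state, without advancing time (a new reading comes with each control period).
- capture(name): name is "side" or "top"; returns (picture, depth): 384x512x3 uint8, red, green, blue; 384x512 float32, mm along the optical axis (not along the pixel's ray), 0 where there is no reading.
- camera_model(name): a dict with "mtx" (3x3 intrinsics, pixels), "rvec" (rotation vector, rad) and "tvec" (3), from world to camera coordinates, as OpenCV has them. Camera axes: x right, y down, z forward; pixel columns grow to the right and rows downward; lengths in mm; the calibration is good to about 2 mm. A picture is of the moment at which its call begins. camera_model takes no time and is no camera call.
- close_job(): hands the job in; it is judged then, once.
Trained networks look in the newest picture that a camera, given by its name, has taken for a name from the list of things; names that differ only in an ending like _2 or _b are one class to them, and where a whole thing is asked for, a point or a joint stands for the part that bears it (a point fixed in the world has none). Each returns a list of dicts, best first, with "score" (0 to 1); they miss things now and then, are a little off and sometimes report something else, mostly with a low value. They report only what shows in the picture. A call takes as long as a camera call. They do not tell look-alikes from the thing itself.
- recognise(camera, label): "position" ([x, y, z] in mm, in the coordinates of the camera as it stood for that picture, good to about 4 mm: the middle of the surface that is visible of it).
- outline_of(camera, label): "region" (384x512 bool, what is visible of it).
The state is a dict: "time": time; "q": joint angles; "joint_vel": joint speeds; "joint_efforts": joint torques, N m; "ee_pos": TCP position; "ee_rot": TCP orientation; "contact_force": force on the tool from outside, world axes, zero at the start; "wrist_torque": the same for the moment, N m; "opening": finger opening in mm; "finger_force": force on a finger pad.
Only numpy, scipy, OpenCV 4.12 (cv2) and the standard library are available. Lean on these libraries where they do the work, as an engineer would, in place of code of your own. Each camera call takes 0.05 s, during which the arm holds its last target. There are 200 camera calls.

## Working session

There is one attempt and no reset: what is moved stays moved. The work goes in short steps, Python scripts to look and compute and a tool call to move; the robot and the scene stay as the last step left them, time stands still between calls to the robot, and variables do not carry over. Pictures are saved under pics/ and viewed, at most 10 in all, crops included, and the job is handed in when it is done.

Besides the shell and the picture viewer there is one more tool, called after ">>>" by a JSON object that holds its "fn" and its "kwargs". drive_tool: Moves the arm, as the interface text tells. Its arguments: {"type":"object","properties":{"steps":{"type":"array","items":{"type":"array","items":{"type":"number"}}}},"required":["steps"]}

```bash
mkdir -p pics
cat > h.py <<'E'
import numpy as np, cv2
from workcell import *
def RT(n):
    m=camera_model(n); return np.array(m["mtx"],float),cv2.Rodrigues(np.array(m["rvec"],float))[0],np.array(m["tvec"],float).ravel()
def cloud(n,depth):
    K,R,t=RT(n); v,u=np.mgrid[:384,:512]
    c=np.stack([(u-K[0,2])/K[0,0]*depth,(v-K[1,2])/K[1,1]*depth,depth],-1)
    w=(c-t)@R; w[depth<=0]=np.nan; return w
def towor(n,p):
    K,R,t=RT(n); return R.T@(np.array(p)-t)
E
python3 - <<'E'
from h import *
for n in("top","side"):
    p,d=capture(n); cv2.imwrite(f"pics/{n}0.png",p[:,:,::-1]); np.savez(f"{n}0.npz",p=p,d=d)
    K,R,t=RT(n); print(n,-R.T@t,K[0,0])
    for l in("straightedge","gauge","fence_bar","lozenge_1"):
        for r in recognise(n,l)[:6]: print(l,round(r["score"],2),towor(n,r["position"]).round(0))
s=observe();print(s["time"],s["ee_rot"],s["contact_force"],hold_point_z)
E
```

```text
top [ 440.29214868  -93.58505482 1434.19420473] 488.22303341312266
straightedge 0.59 [ 544. -362.   10.]
straightedge 0.55 [ 557. -254.   19.]
straightedge 0.53 [508. 122.   9.]
gauge 0.95 [514. 245.  19.]
fence_bar 0.86 [518. 175.  17.]
lozenge_1 0.71 [510.  55.  15.]
lozenge_1 0.53 [509. 120.   9.]
lozenge_1 0.51 [522.  87.  11.]
lozenge_1 0.47 [527.  22.  10.]
lozenge_1 0.42 [ 557. -254.   16.]
side [ 412.42366078 -738.3106222   560.25366182] 351.15844019885924
straightedge 0.9 [ 555. -258.   22.]
straightedge 0.69 [ 541. -363.   19.]
gauge 0.57 [512. 178.  15.]
fence_bar 0.94 [514. 167.  16.]
lozenge_1 0.74 [521.  88.   6.]
lozenge_1 0.67 [518.  18.  10.]
lozenge_1 0.57 [506.  52.  10.]
lozenge_1 0.52 [501. 122.   9.]
lozenge_1 0.42 [ 354. -224.   23.]
0.5 [[-9.39770219e-01  3.41806868e-01  1.87038959e-05]
 [ 3.41806867e-01  9.39770219e-01 -4.00482238e-05]
 [-3.12661223e-05 -3.12430080e-05 -9.99999999e-01]] [-0.33225302  0.81720639  0.04882012] 18.700000000000003
```

View pics/top0.png

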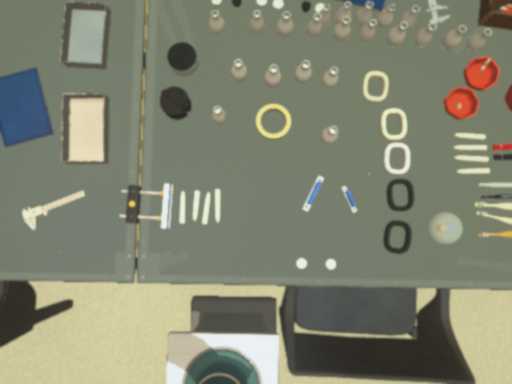

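View pics/side0.png

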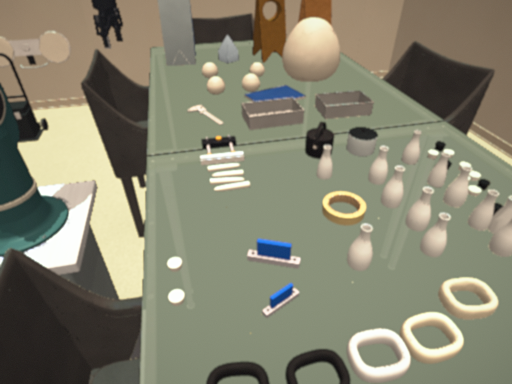

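The top view shows the gauge at (133,204), the fence at (167,206), the lozenges at u≈182–218, the large straightedge at (313,193) and the small one at (349,199). The side view agrees: the larger is at (274,252). The push direction is about +y in world axes. I'll measure these more finely.

```bash
cat >> h.py <<'E'
def rect(n,p,x0,x1,y0,y1,z,s=3):
    """orthographic map: col = (y1-y)*s, row=(x1-x)*s on plane z"""
    K,R,t=RT(n); P=K@np.c_[R,t]
    H=P@np.array([[0,-1/s,x1],[-1/s,0,y1],[0,0,z],[0,0,1.]])
    return cv2.warpPerspective(p,H,(int((y1-y0)*s),int((x1-x0)*s)),flags=cv2.INTER_CUBIC|cv2.WARP_INVERSE_MAP)
def pca(w,x1,y1,s):
    v,u=np.nonzero(w>0); ww=w[v,u].astype(float); X=np.c_[x1-v/s,y1-u/s]; m=np.average(X,axis=0,weights=ww)
    C=np.cov((X-m).T,aweights=ww); l,V=np.linalg.eigh(C); a=V[:,1]
    return m,np.degrees(np.arctan2(a[1],a[0]))%180,np.sqrt(12*l)
E
python3 - <<'E'
from h import *
for n in("top","side"):
    p=np.load(f"{n}0.npz")["p"]
    r=rect(n,p,440,620,-320,-200,57,4).astype(int)
    b=np.clip(r[:,:,2]-r[:,:,0]-40,0,None)
    print(n,"rib",pca(b,620,-200,4))
    q=rect(n,p,420,620,0,260,15,3); cv2.imwrite(f"pics/{n}_r.png",q[:,:,::-1])
a=[cv2.imread(f"pics/{n}_r.png") for n in("top","side")]
cv2.imwrite("pics/both.png",cv2.resize(np.vstack(a)[:,:],(585,600*3//3))[:600])
E
```

```text
top rib (array([ 558.8338232 , -254.90769932]), np.float64(154.82792917699192), array([ 9.37795123, 65.24097236]))
side rib (array([ 554.62152215, -264.47436847]), np.float64(148.8735017027953), array([41.23709744, 66.03602004]))
```

View pics/both.png

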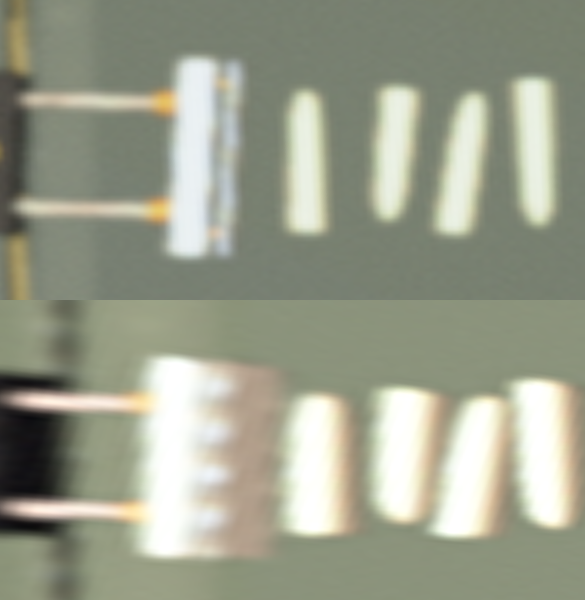

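The rectified top view (upper half) shows the bar at u≈170–214 with the plate front at u≈238, tilted about 2°. The four lozenges are at u≈307, 395, 462 and 535. Next I'll fit the fence edges precisely.

Run:
```python
from h import *
p=np.load("top0.npz")["p"]
x1,y1,s=600,215,4
for z,nm in((20,"bar"),(14,"loz")):
    q=rect("top",p,430,x1,0,y1,z,s).astype(float)
    g=cv2.GaussianBlur(q.mean(2),(0,0),3)
    if nm=="bar":
        E={"back":[], "front":[],"plate":[]}
        for x in range(470,571,4):
            r=g[int((x1-x)*s)]; d=np.gradient(r)
            c0=int((y1-190)*s); seg=d[:int((y1-140)*s)].copy()
            i=np.argmax(seg[:int((y1-172)*s)]); E["back"].append((x,y1-i/s))
            j=np.argmin(seg[i:i+int(26*s)])+i; E["front"].append((x,y1-j/s))
            lo=j+int(8*s); k=lo+np.argmin(d[lo:lo+int(14*s)]); E["plate"].append((x,y1-k/s))
        for k,v in E.items():
            v=np.array(v); f=np.polyfit(v[:,0]-518,v[:,1],1); r=v[:,1]-np.polyval(f,v[:,0]-518)
            m=abs(r-np.median(r))<2; f=np.polyfit(v[m,0]-518,v[m,1],1); print(k,"y@518",f[1].round(1),"deg",np.degrees(np.arctan(f[0])).round(2),m.sum(),r.std().round(2))
        b=((g>175)); b[:,int((y1-165)*s):]=0; b[:,:int((y1-195)*s)]=0
        print("bar",pca(np.where(b,1,0),x1,y1,s))
    else:
        w=(q[:,:,0]>170)&(q[:,:,0]>q[:,:,2]+4); w[:,:int((y1-140)*s)]=0
        nl,L,st,c=cv2.connectedComponentsWithStats(w.astype(np.uint8))
        for i in range(1,nl):
            if st[i,4]>3000:
                v,u=np.nonzero(L==i); print("loz",pca((L==i)*1,x1,y1,s),"x",x1-v.max()/s,x1-v.min()/s,"y",y1-u.max()/s,y1-u.min()/s)
# rib by depth from both cams
for n in("top","side"):
    D=np.load(f"{n}0.npz"); w=cloud(n,D["d"]); im=D["p"].astype(int)
    m=(im[:,:,2]-im[:,:,0]>60)&(abs(w[:,:,0]-557)<50)&(abs(w[:,:,1]+255)<50)
    P=w[m]; print(n,m.sum(),np.nanmin(P,0).round(),np.nanmax(P,0).round(),np.nanmedian(P,0).round(1))
```

```text
back y@518 182.2 deg -2.04 26 0.43
front y@518 165.6 deg -2.22 26 0.36
plate y@518 154.0 deg -2.11 26 0.6
bar (array([512.41828831, 174.92155934]), np.float64(178.7485054342662), array([ 21.06089756, 129.55379333]))
loz (array([522.0135643 ,  22.34560726]), np.float64(1.8702242414904617), array([16.05157186, 93.28011984])) x 470.25 568.25 y 14.0 32.25
loz (array([520.3619985 ,  85.05826926]), np.float64(176.34462762051177), array([16.45018443, 84.33154116])) x 473.75 562.75 y 74.0 95.0
loz (array([509.23695153, 124.25263268]), np.float64(0.32609224177761575), array([16.21875138, 90.95898673])) x 464.5 559.5 y 115.0 133.25
loz (array([508.31086811,  54.52388548]), np.float64(174.00963391597645), array([16.27844821, 89.2503927 ])) x 463.5 558.0 y 44.0 66.75
top 87 [ 528. -271.   16.] [ 588. -238.   65.] [ 556.8 -254.4   57. ]
side 490 [ 526. -273.   -1.] [ 605. -207.   58.] [ 557.7 -256.9   44. ]
```

Run:
```python
from h import *
for n in("top","side"):
    D=np.load(f"{n}0.npz");p=D["p"]
    for z in (16,57):
        r=rect(n,p,480,640,-330,-190,z,4)
        lab=cv2.cvtColor(r,cv2.COLOR_RGB2LAB).astype(float); bg=np.median(lab.reshape(-1,3),0)
        for nm,m in(("all",np.linalg.norm(lab-bg,axis=2)>25),("blue",lab[:,:,2]<bg[2]-25)):
            nl,L,st,c=cv2.connectedComponentsWithStats(m.astype(np.uint8)); 
            i=1+np.argmax(st[1:,4]); cnt=cv2.findContours((L==i).astype(np.uint8),0,2)[0][0]
            h=cv2.minAreaRect(cnt); b=cv2.boxPoints(h); e=max((b[1]-b[0],b[2]-b[1]),key=np.linalg.norm)
            print(n,z,nm,pca((L==i)*1,640,-190,4),"mar",np.degrees(np.arctan2(-e[0],-e[1]))%180,np.array(h[1])/4,640-h[0][1]/4,-190-h[0][0]/4)
```

```text
top 16 all (array([ 559.8304802 , -254.83710271]), np.float64(154.85326538752332), array([ 21.45281496, 115.45447633])) mar 154.7261 [ 23.79893112 115.89466095] 559.7840270996094 -255.45741271972656
top 16 blue (array([ 562.5001672 , -259.90203983]), np.float64(154.71526087997185), array([11.94862426, 69.36517166])) mar 154.90848 [12.58181    72.08934784] 562.7119674682617 -259.99011993408203
top 57 all (array([ 556.36489217, -250.17372169]), np.float64(154.8546005087878), array([ 20.82922228, 112.1326897 ])) mar 154.7143 [ 23.15944862 112.55352783] 556.3664321899414 -250.7973403930664
top 57 blue (array([ 558.97709006, -255.10001182]), np.float64(154.7247281230986), array([11.60710925, 67.38094291])) mar 154.88516 [12.25906563 69.86888885] 559.1476135253906 -255.14341735839844
side 16 all (array([ 564.60281061, -230.8533264 ]), np.float64(148.0560753559047), array([48.93154658, 74.9759935 ])) mar 154.53665 [50.59243393 79.82791901] 563.0981903076172 -230.7312889099121
side 16 blue (array([ 564.73994012, -230.46922418]), np.float64(147.72016142451463), array([48.32432683, 73.15178137])) mar 154.41847 [49.53887939 78.30361938] 562.653450012207 -230.1572380065918
side 57 all (array([ 553.15338945, -269.0910438 ]), np.float64(148.09178813790047), array([45.25712437, 69.37507256])) mar 154.4276 [46.69443512 73.94104004] 551.7820739746094 -268.97623443603516
side 57 blue (array([ 553.26816886, -268.72857748]), np.float64(147.74157994037083), array([44.68458366, 67.64958647])) mar 154.53665 [45.80942535 72.3578186 ] 551.3119201660156 -268.46996307373047
```

>>> {"fn": "drive_tool", "kwargs": {"steps": [[-1,-3.05,-3.5,0,0,0,0],[-1,-3.05,-3.5,0,0,0,0],[-1,-3.05,-3.5,0,0,0,0],[-1,-3.05,-3.5,0,0,0,0],[-1,-3.05,-3.5,0,0,0,0],[-1,-3.05,-3.5,0,0,0,0],[-1,-3.05,-3.5,0,0,0,0],[-1,-3.05,-3.5,0,0,0,0],[-1,-3.05,-3.5,0,0,0,0],[-1,-3.05,-3.5,0,0,0,0],[-1,-3.05,-3.5,0,0,0,0],[-1,-3.05,-3.5,0,0,0,0]]}}

```text
time: 2.0
ee_pos: [423.1, 89.7, 231.7]
ee_rot: [[-0.94, 0.342, 0.001], [0.342, 0.94, 0.001], [-0.001, 0.001, -1.0]]
contact_force: [0.6, 1.1, 0.7]
opening: 85.7
finger_force: 0.0
```

>>> {"fn": "drive_tool", "kwargs": {"steps": [[-1,-3.08,-3.47,0,0,0,0],[-1,-3.08,-3.47,0,0,0,0],[-1,-3.08,-3.47,0,0,0,0],[-1,-3.08,-3.47,0,0,0,0],[-1,-3.08,-3.47,0,0,0,0],[-1,-3.08,-3.47,0,0,0,0],[-1,-3.08,-3.47,2,0,0,0],[-1,-3.08,-3.47,4,0,0,0],[-1,0,0,4,0,0,0.0925],[-1,0,0,0,0,0,0],[-1,0,0,0,0,0,0]]}}

```text
time: 3.38
ee_pos: [560.1, -253.8, 132.7]
ee_rot: [[-0.905, 0.425, 0.002], [0.425, 0.905, -0.0], [-0.002, 0.0, -1.0]]
contact_force: [0.2, 0.6, 0.0]
opening: 85.6
finger_force: 0.0
```

Run:
```python
from h import *
s=observe(); R=np.array(s["ee_rot"]);p=np.array(s["ee_pos"]);print(p,R.round(3).tolist(),s["q"])
print("tool cm",(R.T@(np.array([559.5,-255.5,24])-p)/10).round(2),"ang",np.degrees(np.arctan2(R[1,0],R[0,0])))
```

```text
[ 560.14193783 -253.83232499  132.67778195] [[-0.905, 0.425, 0.002], [0.425, 0.905, -0.0], [-0.002, 0.0, -1.0]] [ 5.87480887e-04  5.55452533e-01  4.99632822e-01  1.79814303e+00
 -3.36997160e-01  8.71507138e-01  1.78793979e+00]
tool cm [ 1.000e-02 -1.800e-01  1.087e+01] ang 154.8443748014459
```

>>> {"fn": "drive_tool", "kwargs": {"steps": [[-1,0,-0.18,2.5,0,0,0],[-1,0,0,3,0,0,0],[-1,0,0,3,0,0,0],[-1,0,0,2.35,0,0,0],[-1,0,0,0,0,0,0],[1,0,0,0,0,0,0],[1,0,0,0,0,0,0],[1,0,0,0,0,0,0],[1,0,0,0,0,0,0],[1,0,0,0,0,0,0],[1,0,0,0,0,0,0],[1,0,0,0,0,0,0]]}}

```text
time: 4.88
ee_pos: [558.7, -255.6, 23.1]
ee_rot: [[-0.904, 0.427, 0.0], [0.427, 0.904, 0.0], [-0.0, 0.0, -1.0]]
contact_force: [-1.2, 0.9, 4.8]
opening: 9.0
finger_force: 61.0
```

Run:
```python
from h import *
p,d=capture("side"); cv2.imwrite("pics/s1.png",cv2.resize(p[180:340,180:360],None,fx=3,fy=3,interpolation=cv2.INTER_CUBIC)[:,:,::-1])
s=observe();print(s["time"],s["ee_pos"],s["contact_force"],s["wrist_torque"],s["opening"],s["finger_force"],s["q"])
```

```text
4.925 [ 558.7029517  -255.65395878   23.11246429] [-0.78049939  0.69980653  5.42919995] [ 0.28927505  0.11895187 -0.03772695] 9.084306105957285 61.10787749290466 [ 0.06631612  0.7114461   0.41772221  1.83319197 -0.43119431  0.68727568
  1.86167686]
```

View pics/s1.png

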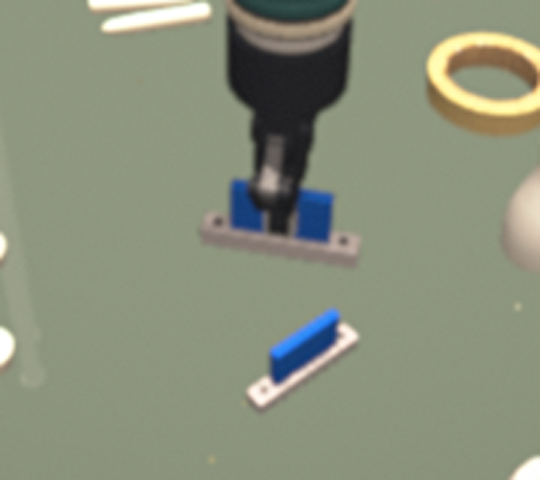

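The straightedge is gripped at the middle of its rib, and it stands clear of the small one. Now I'll lift it slightly, carry it and turn it square to the fence.

>>> {"fn": "drive_tool", "kwargs": {"steps": [[1,0,0,-0.5,0,0,0],[1,0,0,-0.5,0,0,0],[1,2.3,3.15,0,0,0,0],[1,2.3,3.15,0,0,0,0],[1,2.3,3.15,0,0,0,0],[1,2.3,3.15,0,0,0,0],[1,2.3,3.15,0,0,0,0],[1,2.3,3.15,0,0,0,-0.1],[1,0,0,0,0,0,-0.15],[1,0,0,0,0,0,-0.15],[1,0,0,0,0,0,0],[1,0,0,0,0,0,0]]}}

```text
time: 6.42
ee_pos: [514.4, -26.2, 32.8]
ee_rot: [[-0.999, 0.044, -0.0], [0.044, 0.999, -0.0], [0.0, -0.0, -1.0]]
contact_force: [-0.2, -0.1, -2.5]
opening: 9.2
finger_force: 60.1
```

```bash
cat >> h.py <<'E'
def rep(target=None,ang=177.9):
    s=observe(); R=np.array(s["ee_rot"]);p=np.array(s["ee_pos"])
    a=np.degrees(np.arctan2(R[1,0],R[0,0]))
    print(s["time"],p.round(2),"F",np.round(s["contact_force"],2),"M",np.round(s["wrist_torque"],3),"open",round(s["opening"],2),"tilt",R[:2,2].round(4),"ang",a,"dz",-np.radians(ang-a))
    if target is not None: print("tool cm",(R.T@(np.array(target)-p)/10).round(3))
E
python3 - <<'E'
from h import *
rep([514,-25,25]); print(observe()["q"])
D=capture("top"); w=cloud("top",D[1]); im=D[0].astype(int)
p,d=capture("side"); cv2.imwrite("pics/s2.png",cv2.resize(p[120:280,150:330],None,fx=3,fy=3,interpolation=cv2.INTER_CUBIC)[:,:,::-1])
E
```

```text
6.425 [514.39 -26.18  32.82] F [-0.24 -0.15 -2.45] M [ 0.04  -0.009 -0.   ] open 9.21 tilt [-0.     -0.0001] ang 177.45622318566663 dz -0.0077453665541289685
tool cm [0.044 0.116 0.782]
[-0.27997053  0.5627652   0.32945023  2.07142435 -0.33236852  0.55699525
  1.81295656]
```

View pics/s2.png

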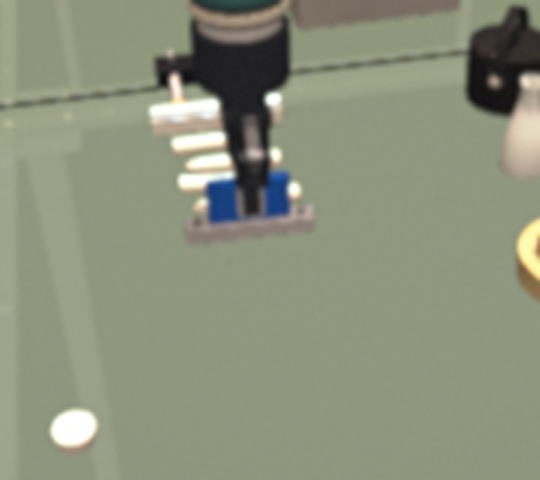

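>>> {"fn": "drive_tool", "kwargs": {"steps": [[1,0,0,0.4,0,0,-0.008],[1,0,0,0.42,0,0,0],[1,0,0.3,0,0,0,0],[1,0,0.3,0,0,0,0],[1,0,0.3,0,0,0,0],[1,0,0.3,0,0,0,0],[1,0,0.3,0,0,0,0],[1,0,0.3,0,0,0,0],[1,0,0.3,0,0,0,0],[1,0,0.3,0,0,0,0],[1,0,0.3,0,0,0,0]]}}

```text
time: 7.9
ee_pos: [515.4, 1.4, 24.6]
ee_rot: [[-0.999, 0.033, 0.0], [0.033, 0.999, 0.0], [-0.0, 0.0, -1.0]]
contact_force: [-1.0, -0.3, -1.9]
opening: 9.0
finger_force: 60.1
```

Run:
```python
from h import *
rep([518,60,24.5])
```

```text
7.9 [515.37   1.35  24.6 ] F [-1.05 -0.3  -1.93] M [-0.024 -0.005 -0.048] open 9.03 tilt [0.0001 0.    ] ang 178.09028095094268 dz 0.0033210290977755534
tool cm [-0.068  5.87   0.01 ]
```

>>> {"fn": "drive_tool", "kwargs": {"steps": [[1,0,0.25,0,0,0,0],[1,0,0.25,0,0,0,0],[1,0,0.25,0,0,0,0],[1,0,0.25,0,0,0,0],[1,0,0.25,0,0,0,0],[1,0,0.25,0,0,0,0],[1,0,0.25,0,0,0,0],[1,0,0.25,0,0,0,0],[1,0,0.25,0,0,0,0],[1,0,0.25,0,0,0,0],[1,0,0.25,0,0,0,0],[1,0,0.25,0,0,0,0]]}}

```text
time: 9.4
ee_pos: [516.3, 31.3, 24.6]
ee_rot: [[-0.999, 0.033, -0.0], [0.033, 0.999, -0.0], [0.0, -0.0, -1.0]]
contact_force: [0.3, -0.0, -2.2]
opening: 9.2
finger_force: 60.1
```

>>> {"fn": "drive_tool", "kwargs": {"steps": [[1,0,0.25,0,0,0,0],[1,0,0.25,0,0,0,0],[1,0,0.25,0,0,0,0],[1,0,0.25,0,0,0,0],[1,0,0.25,0,0,0,0],[1,0,0.25,0,0,0,0],[1,0,0.25,0,0,0,0],[1,0,0.25,0,0,0,0],[1,0,0.25,0,0,0,0],[1,0,0.25,0,0,0,0]]}}

```text
time: 10.65
ee_pos: [517.2, 56.3, 24.6]
ee_rot: [[-0.999, 0.033, 0.0], [0.033, 0.999, 0.0], [-0.0, 0.0, -1.0]]
contact_force: [0.0, 0.1, -1.5]
opening: 9.2
finger_force: 60.1
```

Run:
```python
from h import *
rep([518,80,24.5])
p,d=capture("side"); cv2.imwrite("pics/s3.png",cv2.resize(p[120:230,170:290],None,fx=5,fy=5,interpolation=cv2.INTER_CUBIC)[:,:,::-1])
```

```text
10.65 [517.19  56.27  24.6 ] F [ 0.02  0.09 -1.46] M [-0.095 -0.009  0.077] open 9.17 tilt [0. 0.] ang 178.08867409046948 dz 0.0032929840918980127
tool cm [-2.000e-03  2.374e+00  1.000e-02]
```

View pics/s3.png

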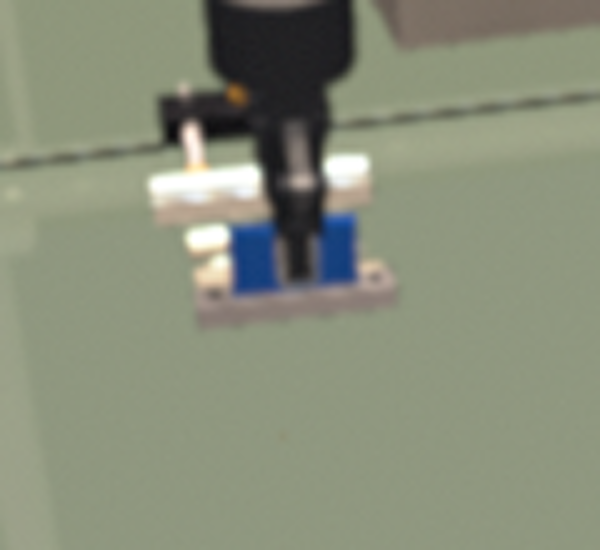

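The far lozenge, at (208,240), still has a gap to the plate. I'll carry on more slowly.

>>> {"fn": "drive_tool", "kwargs": {"steps": [[1,0,0.2,0,0,0,0],[1,0,0.2,0,0,0,0],[1,0,0.2,0,0,0,0],[1,0,0.2,0,0,0,0],[1,0,0.2,0,0,0,0],[1,0,0.2,0,0,0,0],[1,0,0.2,0,0,0,0],[1,0,0.2,0,0,0,0],[1,0,0.2,0,0,0,0.003],[1,0,0.15,0,0,0,0],[1,0,0.15,0,0,0,0]]}}

```text
time: 12.08
ee_pos: [517.9, 77.2, 24.6]
ee_rot: [[-0.999, 0.036, 0.0], [0.036, 0.999, 0.0], [-0.0, 0.0, -1.0]]
contact_force: [0.6, -0.3, -2.0]
opening: 9.3
finger_force: 60.1
```

>>> {"fn": "drive_tool", "kwargs": {"steps": [[1,0,0.1,0,0,0,0],[1,0,0.1,0,0,0,0],[1,0,0.1,0,0,0,0],[1,0,0.1,0,0,0,0]]}}

```text
time: 12.58
ee_pos: [518.0, 81.1, 24.6]
ee_rot: [[-0.999, 0.036, 0.0], [0.036, 0.999, 0.0], [-0.0, 0.0, -1.0]]
contact_force: [0.1, -0.4, -2.1]
opening: 9.1
finger_force: 60.1
```

Run:
```python
from h import *
rep([518,87,24.5])
```

```text
12.575 [518.03  81.14  24.59] F [ 0.14 -0.36 -2.15] M [-0.176 -0.009 -0.015] open 9.13 tilt [0. 0.] ang 177.91626804233283 dz 0.0002839309015616227
tool cm [0.024 0.585 0.009]
```

>>> {"fn": "drive_tool", "kwargs": {"steps": [[1,0,0.06,0,0,0,0],[1,0,0.06,0,0,0,0],[1,0,0.06,0,0,0,0],[1,0,0.06,0,0,0,0]]}}

```text
time: 13.08
ee_pos: [518.1, 83.5, 24.6]
ee_rot: [[-0.999, 0.036, 0.0], [0.036, 0.999, 0.0], [-0.0, 0.0, -1.0]]
contact_force: [0.8, -0.5, -1.2]
opening: 9.4
finger_force: 60.1
```

>>> {"fn": "drive_tool", "kwargs": {"steps": [[1,0,0.05,0,0,0,0],[1,0,0.05,0,0,0,0]]}}

```text
time: 13.32
ee_pos: [518.1, 84.5, 24.6]
ee_rot: [[-0.999, 0.036, 0.0], [0.036, 0.999, -0.0], [-0.0, -0.0, -1.0]]
contact_force: [-0.2, -0.8, -2.0]
opening: 9.3
finger_force: 60.1
```

Run:
```python
from h import *
rep([518,87,24.5])
p,d=capture("side"); cv2.imwrite("pics/s4.png",cv2.resize(p[120:230,170:290],None,fx=5,fy=5,interpolation=cv2.INTER_CUBIC)[:,:,::-1])
```

```text
13.325 [518.14  84.52  24.6 ] F [-0.19 -0.83 -1.99] M [-0.148 -0.005 -0.021] open 9.29 tilt [ 0. -0.] ang 177.91878672131716 dz 0.00032789014263897377
tool cm [0.023 0.247 0.01 ]
```

View pics/s4.png

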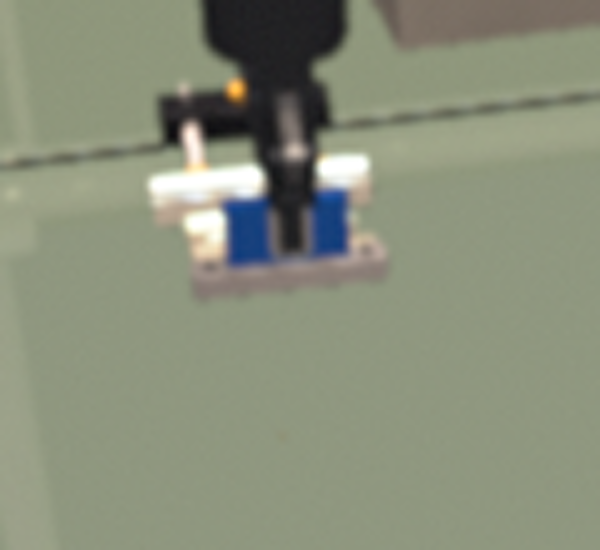

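The row is nearly closed against the plate, with the left lozenge ends at (205,235). I'll creep forward and watch the force.

>>> {"fn": "drive_tool", "kwargs": {"steps": [[1,0,0.04,0,0,0,0],[1,0,0.04,0,0,0,0],[1,0,0,0,0,0,0]]}}

```text
time: 13.75
ee_pos: [518.2, 85.3, 24.6]
ee_rot: [[-0.999, 0.036, 0.0], [0.036, 0.999, 0.0], [-0.0, 0.0, -1.0]]
contact_force: [0.4, -0.6, -2.0]
opening: 9.1
finger_force: 60.1
```

>>> {"fn": "drive_tool", "kwargs": {"steps": [[1,0,0.04,0,0,0,0],[1,0,0.04,0,0,0,0],[1,0,0,0,0,0,0]]}}

```text
time: 14.12
ee_pos: [518.2, 86.2, 24.6]
ee_rot: [[-0.999, 0.036, 0.0], [0.036, 0.999, 0.0], [0.0, 0.0, -1.0]]
contact_force: [1.1, 0.1, -1.9]
opening: 9.3
finger_force: 60.1
```

Run:
```python
from h import *
rep([518,87,24.5])
```

```text
14.125 [518.18  86.19  24.57] F [ 1.1   0.06 -1.9 ] M [-0.051 -0.002  0.001] open 9.27 tilt [0.     0.0001] ang 177.92347013414962 dz 0.0004096311167956122
tool cm [0.021 0.08  0.007]
```

>>> {"fn": "drive_tool", "kwargs": {"steps": [[1,0,0.03,0,0,0,0],[1,0,0.03,0,0,0,0],[1,0,0,0,0,0,0]]}}

```text
time: 14.5
ee_pos: [518.2, 86.7, 24.6]
ee_rot: [[-0.999, 0.036, 0.0], [0.036, 0.999, 0.0], [-0.0, 0.0, -1.0]]
contact_force: [-0.7, 0.4, -0.4]
opening: 9.1
finger_force: 60.1
```

>>> {"fn": "drive_tool", "kwargs": {"steps": [[1,0,0.03,0,0,0,0],[1,0,0.03,0,0,0,0],[1,0,0,0,0,0,0]]}}

```text
time: 14.88
ee_pos: [518.3, 87.4, 24.6]
ee_rot: [[-0.999, 0.036, 0.0], [0.036, 0.999, 0.0], [-0.0, 0.0, -1.0]]
contact_force: [-0.2, -0.0, -3.2]
opening: 9.0
finger_force: 60.1
```

>>> {"fn": "drive_tool", "kwargs": {"steps": [[1,0,0.03,0,0,0,0],[1,0,0.03,0,0,0,0],[1,0,0,0,0,0,0]]}}

```text
time: 15.25
ee_pos: [518.3, 88.0, 24.6]
ee_rot: [[-0.999, 0.036, 0.0], [0.036, 0.999, 0.0], [-0.0, 0.0, -1.0]]
contact_force: [0.6, -0.0, -2.1]
opening: 9.2
finger_force: 60.1
```

Run:
```python
from h import *
rep([518,87,24.5])
```

```text
15.25 [518.31  87.96  24.61] F [ 0.6  -0.01 -2.13] M [-0.007 -0.03   0.012] open 9.23 tilt [0.0001 0.0001] ang 177.92511345781168 dz 0.0004383125253743405
tool cm [ 0.027 -0.097  0.011]
```

>>> {"fn": "drive_tool", "kwargs": {"steps": [[1,0,0.03,0,0,0,0],[1,0,0.03,0,0,0,0],[1,0,0,0,0,0,0]]}}

```text
time: 15.62
ee_pos: [518.3, 88.5, 24.6]
ee_rot: [[-0.999, 0.036, 0.0], [0.036, 0.999, 0.0], [-0.0, 0.0, -1.0]]
contact_force: [0.5, -0.1, -2.3]
opening: 8.9
finger_force: 60.1
```

>>> {"fn": "drive_tool", "kwargs": {"steps": [[1,0,0.03,0,0,0,0],[1,0,0.03,0,0,0,0],[1,0,0,0,0,0,0]]}}

```text
time: 16.0
ee_pos: [518.3, 89.1, 24.6]
ee_rot: [[-0.999, 0.036, 0.0], [0.036, 0.999, 0.0], [-0.0, 0.0, -1.0]]
contact_force: [-0.9, -0.4, -2.4]
opening: 9.5
finger_force: 60.1
```

Run:
```python
from h import *
rep([518,87,24.5])
```

```text
16.0 [518.33  89.11  24.6 ] F [-0.91 -0.37 -2.35] M [0.016 0.012 0.081] open 9.49 tilt [0.0001 0.    ] ang 177.9153931175166 dz 0.0002686605828109976
tool cm [ 0.026 -0.212  0.01 ]
```

>>> {"fn": "drive_tool", "kwargs": {"steps": [[1,0,0.03,0,0,0,0],[1,0,0.03,0,0,0,0],[1,0,0,0,0,0,0]]}}

```text
time: 16.38
ee_pos: [518.3, 89.8, 24.6]
ee_rot: [[-0.999, 0.036, 0.0], [0.036, 0.999, 0.0], [-0.0, 0.0, -1.0]]
contact_force: [-0.1, -1.0, -1.6]
opening: 8.9
finger_force: 60.1
```

>>> {"fn": "drive_tool", "kwargs": {"steps": [[1,0,0.03,0,0,0,0],[1,0,0.03,0,0,0,0],[1,0,0,0,0,0,0]]}}

```text
time: 16.75
ee_pos: [518.4, 90.3, 24.6]
ee_rot: [[-0.999, 0.036, 0.0], [0.036, 0.999, 0.0], [-0.0, 0.0, -1.0]]
contact_force: [-0.3, 0.0, -2.7]
opening: 9.5
finger_force: 60.1
```

Run:
```python
from h import *
rep([518,87,24.5])
D=np.load("side0.npz"); p,d=capture("side")
# fence moved?
a=rect("side",D["p"],440,590,140,200,20,4); b=rect("side",p,440,590,140,200,20,4)
for x0,x1 in((445,480),):
    r=slice((590-x1)*4,(590-x0)*4); f=lambda q: cv2.GaussianBlur(q[r].mean((0,2))[None],(0,0),2)[0]
    print(max(range(-20,21),key=lambda k:np.corrcoef(f(a)[30:-30],np.roll(f(b),k)[30:-30])[0,1])/4)
```

```text
16.75 [518.38  90.33  24.61] F [-0.32  0.   -2.73] M [-0.026  0.008 -0.007] open 9.48 tilt [0.0001 0.0001] ang 177.91807092525772 dz 0.00031539714462897284
tool cm [ 0.026 -0.334  0.011]
0.0
```

>>> {"fn": "drive_tool", "kwargs": {"steps": [[1,0,0.03,0,0,0,0],[1,0,0.03,0,0,0,0],[1,0,0,0,0,0,0]]}}

```text
time: 17.18
ee_pos: [518.4, 90.9, 24.6]
ee_rot: [[-0.999, 0.036, 0.0], [0.036, 0.999, 0.0], [-0.0, 0.0, -1.0]]
contact_force: [-0.1, -0.3, -1.6]
opening: 9.4
finger_force: 60.1
```

>>> {"fn": "drive_tool", "kwargs": {"steps": [[1,0,0.03,0,0,0,0],[1,0,0.03,0,0,0,0],[1,0,0,0,0,0,0]]}}

```text
time: 17.55
ee_pos: [518.4, 91.6, 24.6]
ee_rot: [[-0.999, 0.036, 0.0], [0.036, 0.999, 0.0], [-0.0, 0.0, -1.0]]
contact_force: [-0.3, -0.2, -1.7]
opening: 9.2
finger_force: 60.1
```

Run:
```python
from h import *
rep([518,87,24.5])
p,d=capture("side"); cv2.imwrite("pics/s5.png",cv2.resize(p[135:200,185:265],None,fx=8,fy=8,interpolation=cv2.INTER_CUBIC)[:,:,::-1])
```

```text
17.55 [518.39  91.57  24.61] F [-0.29 -0.2  -1.7 ] M [-0.029  0.013 -0.01 ] open 9.21 tilt [0.0001 0.0001] ang 177.92257087481343 dz 0.00039393608054973117
tool cm [ 0.023 -0.458  0.011]
```

View pics/s5.png

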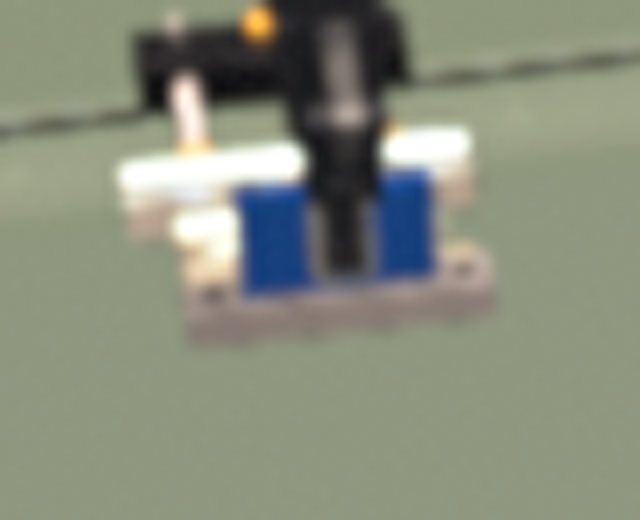

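The straightedge is near the plate. The ends of the row show at (205,240), close to the plate, but there is still no force. I'll keep creeping.

>>> {"fn": "drive_tool", "kwargs": {"steps": [[1,0,0.03,0,0,0,0],[1,0,0.03,0,0,0,0],[1,0,0,0,0,0,0]]}}

```text
time: 17.98
ee_pos: [518.4, 92.1, 24.6]
ee_rot: [[-0.999, 0.036, 0.0], [0.036, 0.999, 0.0], [-0.0, 0.0, -1.0]]
contact_force: [-0.1, -0.4, -2.1]
opening: 9.4
finger_force: 60.1
```

>>> {"fn": "drive_tool", "kwargs": {"steps": [[1,0,0.03,0,0,0,0],[1,0,0.03,0,0,0,0],[1,0,0,0,0,0,0]]}}

```text
time: 18.35
ee_pos: [518.5, 92.7, 24.6]
ee_rot: [[-0.999, 0.036, 0.0], [0.036, 0.999, 0.0], [-0.0, 0.0, -1.0]]
contact_force: [-0.0, -0.2, -1.9]
opening: 9.0
finger_force: 60.1
```

Run:
```python
from h import *
rep([518,87,24.5])
```

```text
18.35 [518.45  92.72  24.59] F [-0.04 -0.25 -1.87] M [-0.098  0.005  0.025] open 9.02 tilt [0. 0.] ang 177.91676118771915 dz 0.00029253791224384
tool cm [ 0.025 -0.573  0.009]
```

>>> {"fn": "drive_tool", "kwargs": {"steps": [[1,0,0.03,0,0,0,0],[1,0,0.03,0,0,0,0],[1,0,0,0,0,0,0]]}}

```text
time: 18.73
ee_pos: [518.4, 93.2, 24.6]
ee_rot: [[-0.999, 0.036, -0.0], [0.036, 0.999, -0.0], [0.0, -0.0, -1.0]]
contact_force: [0.9, -0.4, -0.8]
opening: 9.2
finger_force: 60.1
```

>>> {"fn": "drive_tool", "kwargs": {"steps": [[1,0,0.03,0,0,0,0],[1,0,0.03,0,0,0,0],[1,0,0,0,0,0,0]]}}

```text
time: 19.1
ee_pos: [518.4, 93.5, 24.6]
ee_rot: [[-0.999, 0.037, -0.0], [0.037, 0.999, -0.0], [0.0, -0.0, -1.0]]
contact_force: [-0.4, -2.5, -2.1]
opening: 9.1
finger_force: 60.1
```

Run:
```python
from h import *
rep([518,87,24.5])
```

```text
19.1 [518.38  93.45  24.56] F [-0.36 -2.5  -2.13] M [-0.585  0.127  0.035] open 9.05 tilt [-0.0002 -0.0005] ang 177.90046862285408 dz 8.17901175364948e-06
tool cm [ 0.014 -0.646  0.006]
```

Contact made, at 2.5 N. I'll increase it in small steps.

>>> {"fn": "drive_tool", "kwargs": {"steps": [[1,0,0.015,0,0,0,0],[1,0,0.015,0,0,0,0],[1,0,0,0,0,0,0]]}}

```text
time: 19.48
ee_pos: [518.4, 93.6, 24.5]
ee_rot: [[-0.999, 0.037, -0.0], [0.037, 0.999, -0.001], [0.0, -0.001, -1.0]]
contact_force: [-1.7, -4.1, -0.9]
opening: 9.3
finger_force: 60.1
```

>>> {"fn": "drive_tool", "kwargs": {"steps": [[1,0,0.015,0,0,0,0],[1,0,0,0,0,0,0]]}}

```text
time: 19.73
ee_pos: [518.4, 93.7, 24.5]
ee_rot: [[-0.999, 0.037, -0.0], [0.037, 0.999, -0.001], [0.0, -0.001, -1.0]]
contact_force: [-1.8, -4.7, -0.6]
opening: 9.5
finger_force: 60.1
```

Run:
```python
from h import *
rep([518,87,24.5])
```

```text
19.725 [518.38  93.68  24.53] F [-1.76 -4.73 -0.64] M [-1.292  0.123  0.025] open 9.48 tilt [-0.0002 -0.0007] ang 177.8912814416281 dz -0.00015216754961690633
tool cm [ 0.014 -0.669  0.003]
```

>>> {"fn": "drive_tool", "kwargs": {"steps": [[1,0,0.015,0,0,0,0],[1,0,0.015,0,0,0,0],[1,0,0.015,0,0,0,0],[1,0,0,0,0,0,0]]}}

```text
time: 20.23
ee_pos: [518.4, 93.7, 24.5]
ee_rot: [[-0.999, 0.037, -0.0], [0.037, 0.999, -0.001], [0.0, -0.001, -1.0]]
contact_force: [-1.2, -5.5, -1.6]
opening: 9.2
finger_force: 60.1
```

Run:
```python
from h import *
rep([518,87,24.5])
```

```text
20.225 [518.41  93.7   24.52] F [-1.18 -5.54 -1.61] M [-1.511  0.214  0.013] open 9.18 tilt [-0.0002 -0.0011] ang 177.8736463293355 dz -0.0004599583230821119
tool cm [ 0.016 -0.671  0.002]
```

>>> {"fn": "drive_tool", "kwargs": {"steps": [[1,0,0.015,0,0,0,0],[1,0,0.015,0,0,0,0],[1,0,0.01,0,0,0,0],[1,0,0,0,0,0,0]]}}

```text
time: 20.72
ee_pos: [518.4, 93.8, 24.5]
ee_rot: [[-0.999, 0.037, -0.0], [0.037, 0.999, -0.001], [0.0, -0.001, -1.0]]
contact_force: [-0.6, -6.7, -0.4]
opening: 9.2
finger_force: 60.2
```

Run:
```python
from h import *
rep([518,87,24.5])
```

```text
20.725 [518.36  93.77  24.48] F [-0.59 -6.74 -0.37] M [-1.639  0.211  0.029] open 9.15 tilt [-0.0004 -0.0015] ang 177.864325987675 dz -0.0006226289724685956
tool cm [ 0.011 -0.678 -0.   ]
```

>>> {"fn": "drive_tool", "kwargs": {"steps": [[1,0,0.015,0,0,0,0],[1,0,0.015,0,0,0,0],[1,0,0.015,0,0,0,0],[1,0,0,0,0,0,0],[1,0,0,0,0,0,0]]}}

```text
time: 21.35
ee_pos: [518.4, 93.8, 24.5]
ee_rot: [[-0.999, 0.037, -0.0], [0.037, 0.999, -0.002], [0.0, -0.002, -1.0]]
contact_force: [-1.4, -6.4, -1.6]
opening: 9.4
finger_force: 60.2
```

Run:
```python
from h import *
rep([518,87,24.5])
```

```text
21.35 [518.37  93.81  24.48] F [-1.39 -6.36 -1.63] M [-1.85   0.214  0.02 ] open 9.45 tilt [-0.0004 -0.0019] ang 177.85145751157134 dz -0.0008472262501914671
tool cm [ 0.011 -0.682 -0.001]
```

>>> {"fn": "drive_tool", "kwargs": {"steps": [[1,0,0.015,0,0,0,0],[1,0,0.015,0,0,0,0],[1,0,0,0,0,0,0],[1,0,0,0,0,0,0]]}}

```text
time: 21.85
ee_pos: [518.4, 93.9, 24.5]
ee_rot: [[-0.999, 0.038, -0.0], [0.038, 0.999, -0.002], [0.0, -0.002, -1.0]]
contact_force: [-0.9, -7.4, -0.1]
opening: 9.2
finger_force: 60.2
```

>>> {"fn": "drive_tool", "kwargs": {"steps": [[1,0,0,0,0,0,0],[1,0,0,0,0,0,0]]}}

```text
time: 22.1
ee_pos: [518.4, 93.9, 24.5]
ee_rot: [[-0.999, 0.038, -0.0], [0.038, 0.999, -0.002], [0.0, -0.002, -1.0]]
contact_force: [-1.5, -7.9, -0.1]
opening: 9.3
finger_force: 60.2
```

Run:
```python
from h import *
rep()
for i in range(4): capture("side"); rep()
```

```text
22.1 [518.38  93.87  24.49] F [-1.47 -7.89 -0.08] M [-1.994  0.249  0.023] open 9.32 tilt [-0.0004 -0.0021] ang 177.835234587852 dz -0.001130369683393836
22.15 [518.38  93.87  24.49] F [-1.2  -8.38 -0.94] M [-1.928  0.196  0.018] open 9.39 tilt [-0.0004 -0.0021] ang 177.83702874138802 dz -0.0010990557969039
22.2 [518.37  93.86  24.49] F [-0.74 -8.91 -0.85] M [-1.93   0.271 -0.005] open 9.09 tilt [-0.0004 -0.0021] ang 177.83921988606943 dz -0.0010608131078258297
22.25 [518.38  93.86  24.49] F [-1.14 -7.91 -0.32] M [-2.005  0.22  -0.027] open 9.42 tilt [-0.0004 -0.0021] ang 177.83420236258104 dz -0.0011483854129944026
22.3 [518.38  93.87  24.49] F [ 0.35 -8.76 -0.63] M [-1.946  0.225  0.023] open 8.85 tilt [-0.0004 -0.0021] ang 177.83843350803278 dz -0.0010745379937307513
```

About 8.2 N. Now I'll hold it, then draw straight back.

>>> {"fn": "drive_tool", "kwargs": {"steps": [[1,0,0,0,0,0,0],[1,0,0,0,0,0,0],[1,0,0,0,0,0,0],[1,0,0,0,0,0,0],[1,0,0,0,0,0,0],[1,0,0,0,0,0,0],[1,0,0,0,0,0,0],[1,0,0,0,0,0,0],[1,0,0,0,0,0,0],[1,0,0,0,0,0,0]]}}

```text
time: 23.55
ee_pos: [518.4, 93.9, 24.5]
ee_rot: [[-0.999, 0.038, -0.0], [0.038, 0.999, -0.002], [0.0, -0.002, -1.0]]
contact_force: [-1.3, -8.0, 0.0]
opening: 9.2
finger_force: 60.2
```

>>> {"fn": "drive_tool", "kwargs": {"steps": [[1,0,-0.05,0,0,0,0],[1,0,-0.05,0,0,0,0],[1,0,-0.05,0,0,0,0],[1,0,-0.05,0,0,0,0],[1,0,-0.05,0,0,0,0],[1,0,-0.1,0,0,0,0],[1,0,-0.2,0,0,0,0],[1,0,-0.3,0,0,0,0],[1,0,-0.4,0,0,0,0],[1,0,-0.5,0,0,0,0],[1,0,-0.5,0,0,0,0],[1,0,-0.5,0,0,0,0]]}}

```text
time: 25.05
ee_pos: [517.6, 68.0, 24.6]
ee_rot: [[-0.999, 0.037, 0.0], [0.037, 0.999, -0.0], [-0.0, -0.0, -1.0]]
contact_force: [-0.7, -0.5, -1.6]
opening: 9.0
finger_force: 60.1
```

>>> {"fn": "drive_tool", "kwargs": {"steps": [[1,0,-0.5,0,0,0,0],[1,0,-0.5,0,0,0,0],[1,0,-0.5,0,0,0,0],[1,0,-0.5,0,0,0,0],[1,0,0,0,0,0,0],[1,0,0,0,0,0,0]]}}

```text
time: 25.8
ee_pos: [516.9, 48.7, 24.6]
ee_rot: [[-0.999, 0.036, 0.0], [0.036, 0.999, 0.0], [-0.0, 0.0, -1.0]]
contact_force: [0.2, 0.3, -1.7]
opening: 9.2
finger_force: 60.1
```

Run:
```python
from h import *
rep()
```

```text
25.8 [516.87  48.65  24.61] F [ 0.22  0.26 -1.66] M [-0.067 -0.004  0.02 ] open 9.2 tilt [0.0001 0.0002] ang 177.92556444706764 dz 0.00044618377278208
```

Run:
```python
from h import *
o=[]
for n in("top","side"):
    p,d=capture(n); o.append(rect(n,p,440,590,30,200,14,4)[:,:,::-1])
cv2.imwrite("pics/c1.png",cv2.resize(np.hstack(o),(800,353)))
```

```text
(no output)
```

View pics/c1.png

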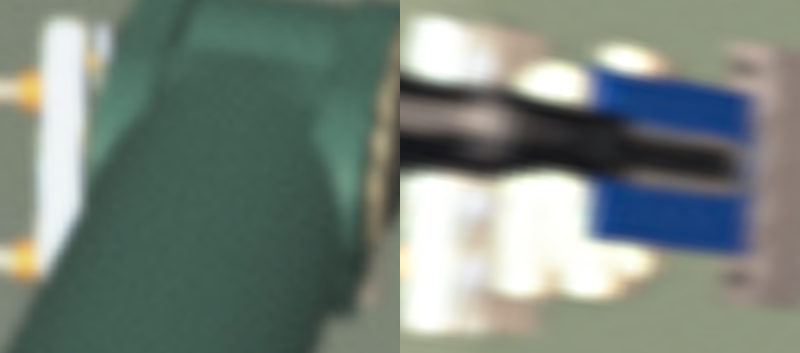

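The row looks closed: four sticks touch in the right half at x≈500–660, though the hand partly hides them. Now I'll set the straightedge down.

>>> {"fn": "drive_tool", "kwargs": {"steps": [[1,0,0,0.04,0,0,0],[1,0,0,0.04,0,0,0],[1,0,0,0.02,0,0,0],[1,0,0,0,0,0,0]]}}

```text
time: 26.4
ee_pos: [516.8, 48.5, 23.6]
ee_rot: [[-0.999, 0.036, -0.0], [0.036, 0.999, -0.0], [0.0, -0.0, -1.0]]
contact_force: [-0.6, -0.1, -1.6]
opening: 9.2
finger_force: 60.1
```

>>> {"fn": "drive_tool", "kwargs": {"steps": [[1,0,0,0.03,0,0,0],[1,0,0,0,0,0,0]]}}

```text
time: 26.65
ee_pos: [516.8, 48.5, 23.3]
ee_rot: [[-0.999, 0.036, 0.0], [0.036, 0.999, 0.0], [0.0, 0.0, -1.0]]
contact_force: [0.5, -0.5, -2.6]
opening: 9.1
finger_force: 60.1
```

>>> {"fn": "drive_tool", "kwargs": {"steps": [[1,0,0,0.03,0,0,0],[1,0,0,0,0,0,0]]}}

```text
time: 26.9
ee_pos: [516.9, 48.4, 23.0]
ee_rot: [[-0.999, 0.036, 0.0], [0.036, 0.999, 0.0], [-0.0, 0.0, -1.0]]
contact_force: [-0.6, -0.6, -0.2]
opening: 9.3
finger_force: 60.5
```

>>> {"fn": "drive_tool", "kwargs": {"steps": [[1,0,0,0.03,0,0,0],[1,0,0,0,0,0,0]]}}

```text
time: 27.15
ee_pos: [516.8, 48.4, 23.0]
ee_rot: [[-0.999, 0.036, 0.0], [0.036, 0.999, 0.0], [-0.0, 0.0, -1.0]]
contact_force: [-2.2, -0.5, 4.2]
opening: 9.2
finger_force: 61.2
```

>>> {"fn": "drive_tool", "kwargs": {"steps": [[1,0,0,-0.03,0,0,0],[0.3,0,0,0,0,0,0],[0,0,0,0,0,0,0],[0,0,0,0,0,0,0],[0,0,0,0,0,0,0],[0,0,0,0,0,0,0]]}}

```text
time: 27.9
ee_pos: [516.9, 48.4, 23.0]
ee_rot: [[-0.999, 0.036, 0.0], [0.036, 0.999, -0.0], [-0.0, -0.0, -1.0]]
contact_force: [0.2, 0.0, 0.4]
opening: 43.0
finger_force: 0.0
```

>>> {"fn": "drive_tool", "kwargs": {"steps": [[0,0,0,-0.5,0,0,0],[0,0,0,-1.5,0,0,0],[0,0,0,-3,0,0,0],[0,0,0,-4,0,0,0],[0,0,0,-5,0,0,0],[0,0,-5,-3,0,0,0],[0,0,-5,0,0,0,0],[0,0,-5,0,0,0,0],[0,0,-5,0,0,0,0],[0,0,-5,0,0,0,0],[0,0,0,0,0,0,0]]}}

```text
time: 29.28
ee_pos: [506.7, -206.3, 194.4]
ee_rot: [[-0.999, 0.044, 0.002], [0.044, 0.999, -0.002], [-0.002, -0.002, -1.0]]
contact_force: [-0.8, 0.5, -0.1]
opening: 42.7
finger_force: 0.0
```

Run:
```python
from h import *
rep(); o=[]
for n in("top","side"):
    p,d=capture(n); o.append(rect(n,p,440,590,20,200,14,4)[:,:,::-1])
cv2.imwrite("pics/c2.png",cv2.resize(np.vstack(o),(360*1,600)))
```

```text
29.275 [ 506.67 -206.3   194.43] F [-0.77  0.46 -0.09] M [ 0.045 -0.005 -0.046] open 42.71 tilt [ 0.0015 -0.0024] ang 177.46842617442104 dz -0.007532384221780669
```

View pics/c2.png

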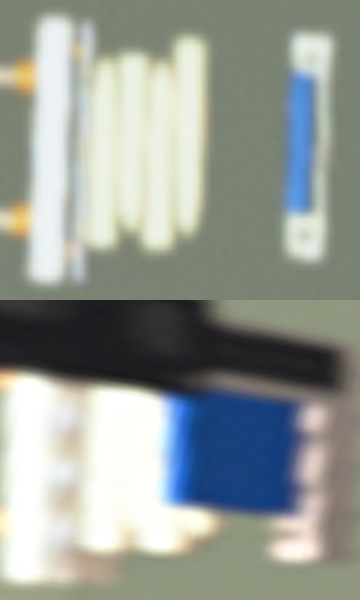

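The row is closed against the plate (top half, u≈87–205). The straightedge stands upright and clear at u≈310, and the arm is away from everything.

```bash
python3 -c "
from workcell import *
print(close_job())"
```

```text
the job is handed in; nothing more can be done
None
```

The job is handed in: the four lozenges lie closed up against the face plate, pressed at about 8 N for over a second, and the straightedge stands upright about 4 cm clear of the row.

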